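Put the lathe tools back in order of size

TASK

Put the five lathe tools from the rubber mat back on the row board in order of size, each lying flat along the middle of its own blue stripe: the largest on the stripe beside the red end bar, then the next in size, and so on, with the two small matching tools side by side on the last stripe. Pick up the matching pair together in one grasp.

Things in the scene. Friction and masses are not known exactly. Their poses are not given: they have to be found in the camera images.
- cutter_xl: the largest square steel lathe tool lying flat, 145 mm long, 25 wide, 25 high. Origin: centre of underside, mid-length; x along it to the tip, z up. Last 20 mm (+x): darker head, 0.7 as wide, a brass-coloured insert on top. Starts on the black mat (3 mm thick), x within 35 degrees of world x. Mass about 0.66 kg.
- cutter_l: the second largest square steel lathe tool lying flat, 118 mm long, 20 wide, 20 high. Origin: centre of underside, mid-length; x along it to the tip, z up. Last 20 mm (+x): darker head, 0.7 as wide, a brass-coloured insert on top. Starts on the black mat (3 mm thick), x within 35 degrees of world x. Mass about 0.35 kg.
- cutter_m: the third in size: square steel lathe tool lying flat, 94 mm long, 16 wide, 16 high. Origin: centre of underside, mid-length; x along it to the tip, z up. Last 20 mm (+x): darker head, 0.7 as wide, a brass-coloured insert on top. Starts on the black mat (3 mm thick), x within 35 degrees of world x. Mass about 0.18 kg.
- twin_1: one of the two smallest, a pair: square steel lathe tool lying flat, 75 mm long, 12 wide, 12 high. Origin: centre of underside, mid-length; x along it to the tip, z up. Last 20 mm (+x): darker head, 0.7 as wide, a brass-coloured insert on top. Starts on the black mat (3 mm thick), x within 35 degrees of world x. 0.085 kg. 2 mm gap to twin_2, 26 mm over both.
- twin_2: the other smallest, same as twin_1: square steel lathe tool lying flat, 75 mm long, 12 wide, 12 high. Origin: centre of underside, mid-length; x along it to the tip, z up. Last 20 mm (+x): darker head, 0.7 as wide, a brass-coloured insert on top. Starts on the black mat (3 mm thick), x within 35 degrees of world x. 0.085 kg. Its centre starts 14 mm to twin_1's +y side.
- mark_a: first of four identical painted marks in a row on a wooden board 12 mm thick: blue stripe 155 x 32 mm, white cross-line at its middle. Origin: its centre, on the board's top; x along the stripe (within 20 degrees of world x), y across, z up. Marks are 60 mm apart along y, mark_a at the +y end, mark_d at the -y end.
- mark_b: second of four identical painted marks in a row on a wooden board 12 mm thick: blue stripe 155 x 32 mm, white cross-line at its middle. Origin: its centre, on the board's top; x along the stripe (within 20 degrees of world x), y across, z up. Marks are 60 mm apart along y, mark_a at the +y end, mark_d at the -y end.
- mark_c: third of four identical painted marks in a row on a wooden board 12 mm thick: blue stripe 155 x 32 mm, white cross-line at its middle. Origin: its centre, on the board's top; x along the stripe (within 20 degrees of world x), y across, z up. Marks are 60 mm apart along y, mark_a at the +y end, mark_d at the -y end.
- mark_d: fourth of four identical painted marks in a row on a wooden board 12 mm thick: blue stripe 155 x 32 mm, white cross-line at its middle. Origin: its centre, on the board's top; x along the stripe (within 20 degrees of world x), y across, z up. Marks are 60 mm apart along y, mark_a at the +y end, mark_d at the -y end.
- red_end: red bar fixed on the board at one end of the row, beside mark_a or mark_d (it changes; a plain steel bar is at the other end). 160 x 18 mm, 12 mm high, parallel to the marks, 62 mm between its centre line and that of the nearest mark. Origin: centre of its underside, on the board's top. The mark beside it is for the largest tool.
Not all that is in view belongs to the job. What is shaped like the cutter_xl but turquoise is not meant.

How it is judged:
On the way:
1. the matching pair is lifted together, both tools off the mat at the same time and side by side (height (world z) of each of twin_1, twin_2 above 0.035 m and distance between twin_1 and twin_2 below 0.03 m and contact force between twin_1 and twin_2 above 0.5 N), for 0.2 s.
At the end, for the whole second after the job is handed in: From the red bar on, the stripes carry largest, second, third, pair: each flat on the board (5 mm, 0.1 rad), within 12 degrees of its stripe either way round, centred to 15 mm along and 12 mm across (each twin 19 mm across, twins under 24 mm apart), released, at rest (((horizontal distance between red_end and mark_a below 0.1 m and (x of cutter_xl in the frame of mark_a between -0.015 and 0.015 m and y of cutter_xl in the frame of mark_a between -0.012 and 0.012 m and z of cutter_xl in the frame of mark_a between -0.005 and 0.005 m and angle between the x axis of cutter_xl and the x axis of mark_a, either way round below 0.21 rad and angle between cutter_xl's own z axis and vertical below 0.1 rad) and (x of cutter_l in the frame of mark_b between -0.015 and 0.015 m and y of cutter_l in the frame of mark_b between -0.012 and 0.012 m and z of cutter_l in the frame of mark_b between -0.005 and 0.005 m and angle between the x axis of cutter_l and the x axis of mark_b, either way round below 0.21 rad and angle between cutter_l's own z axis and vertical below 0.1 rad) and (x of cutter_m in the frame of mark_c between -0.015 and 0.015 m and y of cutter_m in the frame of mark_c between -0.012 and 0.012 m and z of cutter_m in the frame of mark_c between -0.005 and 0.005 m and angle between the x axis of cutter_m and the x axis of mark_c, either way round below 0.21 rad and angle between cutter_m's own z axis and vertical below 0.1 rad) and (x of twin_1 in the frame of mark_d between -0.015 and 0.015 m and y of twin_1 in the frame of mark_d between -0.019 and 0.019 m and z of twin_1 in the frame of mark_d between -0.005 and 0.005 m and angle between the x axis of twin_1 and the x axis of mark_d, either way round below 0.21 rad and angle between twin_1's own z axis and vertical below 0.1 rad) and (x of twin_2 in the frame of mark_d between -0.015 and 0.015 m and y of twin_2 in the frame of mark_d between -0.019 and 0.019 m and z of twin_2 in the frame of mark_d between -0.005 and 0.005 m and angle between the x axis of twin_2 and the x axis of mark_d, either way round below 0.21 rad and angle between twin_2's own z axis and vertical below 0.1 rad) and distance between twin_1 and twin_2 below 0.024 m) or (horizontal distance between red_end and mark_d below 0.1 m and (x of cutter_xl in the frame of mark_d between -0.015 and 0.015 m and y of cutter_xl in the frame of mark_d between -0.012 and 0.012 m and z of cutter_xl in the frame of mark_d between -0.005 and 0.005 m and angle between the x axis of cutter_xl and the x axis of mark_d, either way round below 0.21 rad and angle between cutter_xl's own z axis and vertical below 0.1 rad) and (x of cutter_l in the frame of mark_c between -0.015 and 0.015 m and y of cutter_l in the frame of mark_c between -0.012 and 0.012 m and z of cutter_l in the frame of mark_c between -0.005 and 0.005 m and angle between the x axis of cutter_l and the x axis of mark_c, either way round below 0.21 rad and angle between cutter_l's own z axis and vertical below 0.1 rad) and (x of cutter_m in the frame of mark_b between -0.015 and 0.015 m and y of cutter_m in the frame of mark_b between -0.012 and 0.012 m and z of cutter_m in the frame of mark_b between -0.005 and 0.005 m and angle between the x axis of cutter_m and the x axis of mark_b, either way round below 0.21 rad and angle between cutter_m's own z axis and vertical below 0.1 rad) and (x of twin_1 in the frame of mark_a between -0.015 and 0.015 m and y of twin_1 in the frame of mark_a between -0.019 and 0.019 m and z of twin_1 in the frame of mark_a between -0.005 and 0.005 m and angle between the x axis of twin_1 and the x axis of mark_a, either way round below 0.21 rad and angle between twin_1's own z axis and vertical below 0.1 rad) and (x of twin_2 in the frame of mark_a between -0.015 and 0.015 m and y of twin_2 in the frame of mark_a between -0.019 and 0.019 m and z of twin_2 in the frame of mark_a between -0.005 and 0.005 m and angle between the x axis of twin_2 and the x axis of mark_a, either way round below 0.21 rad and angle between twin_2's own z axis and vertical below 0.1 rad) and distance between twin_1 and twin_2 below 0.024 m)) and linear speed of each of cutter_xl, cutter_l, cutter_m, twin_1, twin_2 below 0.02 m/s); the robot touches nothing.
It also fails if it takes over 109 s, if anything falls off the work surface, if the arm or the gripper's body presses on something with over 40 N, if the wrist force passes 120 N, or if a joint passes its speed limit or range.

ROBOT

A 6-joint arm with a two-finger parallel gripper is mounted at the origin on the work surface. World frame = base frame: x ahead of the robot, y to its left, z up, the work surface at z = 0. Lengths are in m, angles in rad, forces in N, time in s.
With the tool pointing down it reaches from about 0.35 to 0.925 m from the base axis. Payload 6.4 kg.
Tool frame: the origin (TCP) lies on the centre line of the jaws, within the pads' length; the fingertips stand 25 mm ahead of it and the grasp point (between the pads) lies 6 mm ahead of it; z points along the fingers, y is the direction in which the jaws open and shut (so a half turn about z gives the same grasp; the last joint's range is limited). The gripper opens to 94 mm and grips with 3 to 60 N. Pads are 16 mm wide; open, the fingers measure 119 mm over their backs; the gripper's body (75 mm by 177 mm) begins 78 mm behind the grasp point.
Start: joints at [-1.386, 0.245, 1.558, -0, 1.339, -0.174], TCP at [0.228, -0.609, 0.23] pointing down, gripper open.
Joint ranges: [-3.13, 3.13], [-1.02, 2.26], [0.13, 2.54], [-0.95, 4.09], [0.21, 2.88], [-2.74, 2.74]. Speed limits (rad/s): [2.57, 2.57, 3.14, 3.14, 3.14, 3.14].

INTERFACE

Orientations are given as a rotation vector (axis times angle).
In Python, from cell import ctrl gives the robot as it stands.
- The arm moves only by the tool arm_command, never from a script. Its argument "series" is a list of rows, each a list of 3 entries, a list of its own where there are three numbers: the gripper's target within -1 to 1 (shut at 1, half-way at 0, fully open at -1), then the shift along the world's x, y, z in m, then the turn about the world's z in degrees. A call has 1 to 12 rows; each row shifts and turns the commanded pose from where the row before left it; what a row does not reach is not made up. A row lasts 1/12 s, in which the tool goes at most 41.7 mm and 7.16 degrees, less where a joint would pass 70% of its speed; a pose out of reach is approached as far as the arm can. A call is refused whole if a number of a shift passes 0.0417 or a number of a turn 7.16, either way. A call with a gripper value outside its range is refused whole. The fingers move at their own pace and stop on an object; "newtons" is the grip in N (left out, the last holds). Time passes only in rows, so rows that do not move let the fingers close. It gives the time, the measured TCP pose, the force and the opening at its end, in the units of the state.
- ctrl.observe(): the state, without advancing time (a new reading comes with each control period).
- ctrl.get_image(name): name is "side" or "top" or "wrist"; returns a dict with "img" (400x640x3 uint8, red, green, blue), "depth" (400x640 float32, m along the optical axis (not along the pixel's ray), 0 where there is no reading), "camera_matrix" (3x3 intrinsics, pixels), "k1" (the pictures are not rectified: a ray, as slopes to the right and down, at radius r is drawn at 1 + k1 r^2 times it, then the intrinsics apply), "R" (3x3) and "t" (3): a world point X has camera coordinates R X + t. Camera axes: x right, y down, z forward; pixel columns grow to the right and rows downward; lengths in m; the calibration is good to about 2 mm. A picture is of the moment at which its call begins.
- ctrl.close_job(): hands the job in, once; it reports no verdict.
Trained networks look in the newest picture that a camera, given by its name, has taken for a name from the list of things; names that differ only in an ending like _2 or _b are one class to them, and where a whole thing is asked for, a point or a joint stands for the part that bears it (a point fixed in the world has none). Each returns a list of dicts, best first, with "score" (0 to 1); they miss things now and then, are a little off and sometimes report something else, mostly with a low value. They report only what shows in the picture. A call takes as long as a camera call. They do not tell look-alikes from the thing itself.
- ctrl.find_in(camera, thing): "location" ([column, row] in pixels, amid what is visible of it).
- ctrl.outline_of(camera, thing): "pixels" (400x640 bool, what is visible of it) and "location" ([column, row] in pixels, amid what is visible of it).
- ctrl.landmark_of(camera, thing): "location" ([column, row] in pixels: a listed point, or the origin of a listed thing).
The state is a dict: "t": time; "joint_pos": joint angles; "qvel": joint speeds; "joint_torque": joint torques, N m; "tool_pos": TCP position; "tcp_rot": TCP orientation; "force": force on the tool from outside, world axes, zero at the start; "moment": the same for the moment, N m; "finger_gap": opening from 0.0 (shut) to 1.0 (fully open).
Only numpy, scipy, OpenCV 4.12 (cv2) and the standard library are available. Lean on these libraries where they do the work, as an engineer would, in place of code of your own. Each camera call takes 0.05 s, during which the arm holds its last target.

## Working session

There is one attempt and no reset: what is moved stays moved. The work goes in short steps, Python scripts to look and compute and a tool call to move; the robot and the scene stay as the last step left them, time stands still between calls to the robot, and variables do not carry over. Pictures are saved under pics/ and viewed, and the job is handed in when it is done.

Besides the shell and the picture viewer there is one more tool, called after "Call:" as name(argument=value, ...) on one line, values as JSON. arm_command: Moves the arm, as the interface text tells. Its arguments: {"type":"object","properties":{"series":{"type":"array","items":{"type":"array"}},"newtons":{"type":"number"}},"required":["series"]}

```bash
ls; mkdir -p pics; cat > h.py <<'E'
import numpy as np, cv2
from cell import ctrl
def cap(n,save=None):
    d=ctrl.get_image(n)
    if save: cv2.imwrite('pics/'+save,d['img'][:,:,::-1])
    return d
def px2w(d,uv,z=None):
    """pixel -> world using depth, or plane z"""
    K=np.array(d['camera_matrix']);R=np.array(d['R']);t=np.array(d['t']);k1=d['k1']
    uv=np.atleast_2d(np.array(uv,float))
    s=np.c_[(uv[:,0]-K[0,2])/K[0,0],(uv[:,1]-K[1,2])/K[1,1]]
    x=s.copy()
    for _ in range(30): x=s/(1+k1*(x**2).sum(1,keepdims=True))
    ray=np.c_[x,np.ones(len(x))]
    c=-R.T@t
    if z is None:
        dep=d['depth'][np.round(uv[:,1]).astype(int),np.round(uv[:,0]).astype(int)]
        return (ray*dep[:,None]-t)@R
    rw=ray@R
    return c+rw*((z-c[2])/rw[:,2])[:,None]
E
python3 - <<'E'
from h import *
s=ctrl.observe(); print(s)
for n in ['side','top','wrist']:
    d=cap(n,n+'0.png'); print(n,(-d['R'].T@d['t']).round(3),d['k1'])
    for th in ['cutter_xl','cutter_l','cutter_m','twin_1','mark_a','red_end']:
        print(n,th,[(round(q['score'],2),np.round(q['location']).tolist()) for q in ctrl.find_in(n,th)])
E
```

```text
pics
{'t': 0.0, 'joint_pos': array([-1.38606025e+00,  2.45805314e-01,  1.55897757e+00,  1.65905103e-05,
        1.33870775e+00, -1.74097463e-01]), 'qvel': array([-0.00085551,  0.00091704, -0.00061831, -0.00036732, -0.0006118 ,
       -0.00114499]), 'joint_torque': array([-6.41204242e-04, -4.15831125e+01, -3.14604735e+01,  6.84924354e-02,
        3.31180834e-02, -1.43572424e-04]), 'tool_pos': array([ 0.22817811, -0.60805296,  0.22937052]), 'tcp_rot': array([-3.08929712e+00, -5.60290592e-01, -9.49117706e-06]), 'force': array([ 0.35400369,  0.31678739, -0.3485067 ]), 'moment': array([ 0.03631923,  0.00849064, -0.03332011]), 'finger_gap': 0.9971620657087631}
side [0.214 0.901 0.862] -0.11570795687185262
side cutter_xl [(0.91, [368.0, 297.0]), (0.59, [222.0, 362.0]), (0.56, [270.0, 251.0])]
side cutter_l [(0.92, [286.0, 205.0]), (0.9, [269.0, 280.0])]
side cutter_m [(0.92, [286.0, 205.0]), (0.9, [269.0, 280.0])]
side twin_1 [(0.67, [273.0, 257.0]), (0.59, [270.0, 253.0])]
side mark_a [(0.88, [304.0, 137.0]), (0.63, [321.0, 117.0]), (0.61, [309.0, 128.0])]
side red_end [(0.78, [332.0, 106.0]), (0.19, [293.0, 148.0])]
top [0.338 0.098 1.09 ] 0.010819454990860494
top cutter_xl [(0.91, [286.0, 166.0]), (0.91, [164.0, 167.0]), (0.57, [232.0, 258.0]), (0.45, [477.0, 179.0])]
top cutter_l [(0.64, [238.0, 177.0]), (0.6, [315.0, 162.0])]
top cutter_m [(0.64, [238.0, 177.0]), (0.6, [315.0, 162.0])]
top twin_1 [(0.67, [266.0, 178.0])]
top mark_a [(0.72, [396.0, 155.0]), (0.6, [433.0, 169.0]), (0.57, [454.0, 174.0]), (0.42, [475.0, 175.0])]
top red_end [(0.83, [474.0, 176.0])]
wrist [ 0.291 -0.585  0.384] -0.0021750446946553503
wrist cutter_xl []
wrist cutter_l []
wrist cutter_m []
wrist twin_1 []
wrist mark_a []
wrist red_end []
```

View pics/top0.png

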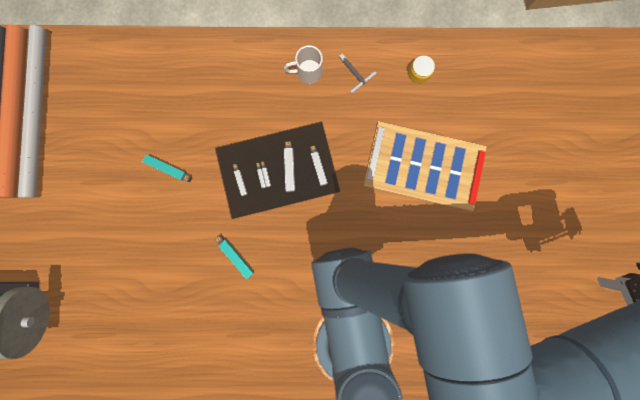

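View pics/side0.png

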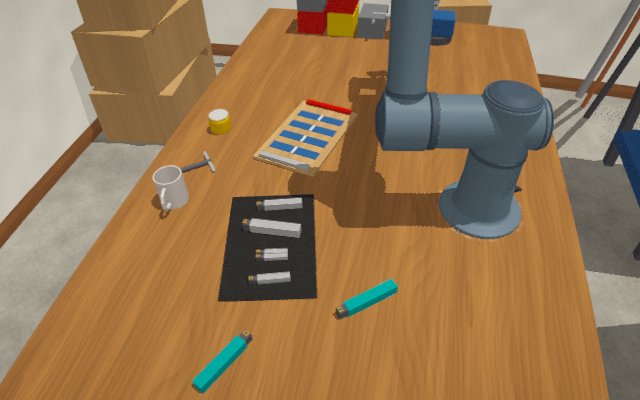

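The top view shows four groups on the mat at (240,180), (263,175), (289,166) and (318,167). The red bar is at the right end (478,177), so the largest goes beside it on mark_d. The turquoise ones at (165,167) and (235,257) are decoys. Next I'll measure and enlarge.

```bash
cat >> h.py <<'E'
def rect(w):
    """min-area rect of world xy -> centre, long, short, angle deg of long axis vs x"""
    (cx,cy),(a,b),th=cv2.minAreaRect((w[:,:2]*1000).astype(np.float32))
    if a<b: a,b,th=b,a,th+90
    th=(th+90)%180-90
    return round(cx,1),round(cy,1),round(a,1),round(b,1),round(th,1)
E
python3 - <<'E'
from h import *
d=cap('top'); im=d['img'].astype(int)
c=cv2.resize(d['img'][110:220,205:495][:,:,::-1],None,fx=2.7,fy=2.7,interpolation=cv2.INTER_CUBIC); cv2.imwrite('pics/crop1.png',c)
mx=im.max(2);mn=im.min(2)
m=np.zeros(mx.shape,np.uint8); m[115:225,215:340]=1
wh=((mn>130)&(m>0)&(mx-mn<50)).astype(np.uint8)
# include heads: anything brighter than the mat and not wood
n,l,st,ce=cv2.connectedComponentsWithStats(wh)
for i in range(1,n):
    if st[i,4]<15: continue
    v,u=np.where(l==i); w=px2w(d,np.c_[u,v]); print('tool',ce[i].round(),st[i,4],np.median(w[:,2]).round(4),rect(w))
for name,msk in [('blue',(im[:,:,2]>im[:,:,0]+50)&(im[:,:,2]>im[:,:,1]+20)),('red',(im[:,:,0]>150)&(im[:,:,1]<60)&(im[:,:,2]<60))]:
    mm=msk.astype(np.uint8); mm[:, :360]=0;mm[:,500:]=0;mm[:110]=0;mm[230:]=0
    n,l,st,ce=cv2.connectedComponentsWithStats(mm)
    for i in range(1,n):
        if st[i,4]<15: continue
        v,u=np.where(l==i); w=px2w(d,np.c_[u,v]); print(name,ce[i].round(),st[i,4],np.median(w[:,2]).round(4),rect(w))
E
```

```text
tool [289. 169.] 396 0.029 (446.1, 165.2, 248.8, 56.7, 19.2)
tool [319. 168.] 250 0.0237 (448.2, 92.2, 218.0, 36.1, 6.6)
tool [263. 177.] 184 0.0155 (413.0, 197.2, 245.3, 46.1, 42.4)
tool [240. 182.] 158 0.0192 (466.6, 330.6, 74.5, 18.8, 17.5)
blue [398. 145.] 221 0.0137 (463.5, -40.7, 369.8, 52.4, -39.7)
blue [418. 150.] 221 0.0139 (564.9, -195.2, 70.1, 28.5, -12.4)
blue [438. 155.] 223 0.0136 (550.8, -253.5, 70.0, 29.0, -12.0)
blue [458. 159.] 224 0.0137 (431.5, -129.6, 486.8, 66.9, -59.8)
blue [392. 172.] 228 0.0135 (419.7, -33.0, 302.7, 57.6, -47.2)
blue [412. 176.] 228 0.014 (485.8, -176.5, 69.5, 28.9, -12.9)
blue [432. 181.] 230 0.0135 (397.6, -90.6, 388.9, 67.7, -62.5)
blue [452. 186.] 229 0.0138 (387.4, -118.0, 436.9, 69.3, -68.1)
red [476. 176.] 216 0.024 (482.5, -361.0, 152.2, 15.5, -12.9)
```

View pics/crop1.png

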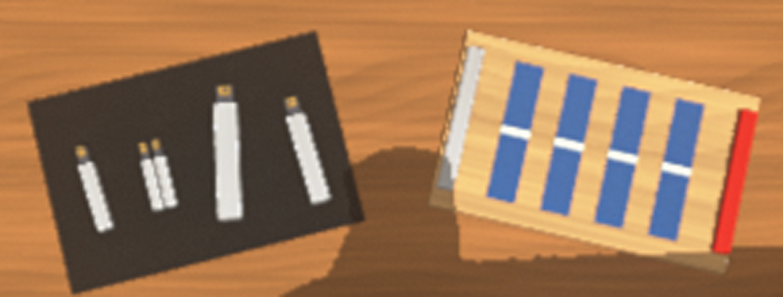

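The crop confirms the layout. Left to right it shows m, the twins, xl (longest and widest) and l, with the tips pointing up (+x). The depth has holes, so I'll use known-height planes instead.

```bash
cat > meas.py <<'E'
from h import *
def tools(d,roi,zs):
    pass
E
python3 - <<'E'
from h import *
d=cap('top'); im=d['img'].astype(int)
mx=im.max(2);mn=im.min(2)
m=np.zeros(mx.shape,np.uint8); m[115:225,215:340]=1
wh=((mn>120)&(m>0)&(mx-mn<50)).astype(np.uint8)
n,l,st,ce=cv2.connectedComponentsWithStats(wh)
H={}
for i in range(1,n):
    if st[i,4]<15: continue
    x=ce[i][0]; nm,z,L=min([('m',.019,94),('tw',.015,75),('xl',.028,145),('l',.023,118)],key=lambda q:abs({'m':240,'tw':263,'xl':289,'l':319}[q[0]]-x))
    v,u=np.where(l==i); w=px2w(d,np.c_[u,v],z); r=rect(w)
    mu=w[:,:2].mean(0)*1000; e=np.linalg.eigh(np.cov(w[:,:2].T))[1][:,1]; e*=np.sign(e[0])
    print(nm,'rect',r,'mean',mu.round(1),'ang',np.degrees(np.arctan2(e[1],e[0])).round(1),'centre est',(mu+10*e).round(1),'L body exp',L-20)
msk=(im[:,:,2]>im[:,:,0]+50)&(im[:,:,2]>im[:,:,1]+20)
mm=msk.astype(np.uint8); mm[:, :360]=0;mm[:,500:]=0;mm[:110]=0;mm[230:]=0
n,l,st,ce=cv2.connectedComponentsWithStats(mm)
for i in range(1,n):
    if st[i,4]<15: continue
    v,u=np.where(l==i); w=px2w(d,np.c_[u,v],.012); print('blue',ce[i].round(),rect(w),(w[:,:2].mean(0)*1000).round(1))
# depth check
for p in [(289,169),(318,168),(240,182),(330,190),(230,200),(408,160)]: print(p,px2w(d,[p]).round(4))
E
```

```text
xl rect (503.7, 185.8, 126.6, 27.0, 2.8) mean [503.6 185.9] ang 2.8 centre est [513.6 186.4] L body exp 125
l rect (508.9, 99.1, 99.6, 22.0, 17.0) mean [508.7  99.1] ang 17.2 centre est [518.3 102. ] L body exp 98
tw rect (481.3, 261.0, 56.8, 27.7, 14.7) mean [481.5 260.9] ang 15.9 centre est [491.2 263.6] L body exp 55
m rect (466.3, 328.7, 76.5, 17.9, 18.1) mean [466.1 328.7] ang 18.1 centre est [475.6 331.8] L body exp 74
blue [398. 145.] (578.7, -137.1, 69.6, 28.0, -13.1) [ 578.8 -137. ]
blue [418. 150.] (564.9, -195.7, 69.2, 28.5, -13.4) [ 564.9 -195.6]
blue [438. 155.] (551.4, -253.8, 69.7, 28.2, -13.2) [ 551.3 -253.7]
blue [458. 159.] (538.1, -312.6, 69.7, 28.1, -13.5) [ 537.7 -312.5]
blue [392. 172.] (499.7, -118.7, 70.1, 28.1, -13.2) [ 499.6 -118.6]
blue [412. 176.] (486.0, -177.0, 70.1, 28.3, -13.1) [ 485.8 -177. ]
blue [432. 181.] (472.3, -235.5, 69.8, 28.2, -12.6) [ 472.3 -235.5]
blue [452. 186.] (458.8, -293.8, 70.0, 28.6, -13.6) [ 458.8 -294. ]
(289, 169) [[0.5044 0.1853 0.0293]]
(318, 168) [[0.5089 0.1012 0.0209]]
(240, 182) [[0.467  0.3281 0.0211]]
(330, 190) [[0.4459 0.0656 0.0048]]
(230, 200) [[0.4158 0.3603 0.0026]]
(408, 160) [[ 0.5345 -0.1646  0.0138]]
```

The sizes fit to within 2 mm. Targets are mark_a (539,-128), b (525,-186), c (512,-245) and d (498,-303), with the axis at -13.1°. I'll take the pair first.

Call:
arm_command(series=[[-0.1, [0.0113, 0.036, 0], -4.5], [-0.1, [0.0113, 0.036, 0], 0], [-0.1, [0.0113, 0.036, 0], 0], [-0.1, [0.0113, 0.036, 0], 0], [-0.1, [0.0113, 0.036, 0], 0], [-0.1, [0.0113, 0.036, 0], 0], [-0.1, [0.0113, 0.036, 0], 0], [-0.1, [0.0113, 0.036, 0], 0], [-0.1, [0.0113, 0.036, 0], 0], [-0.1, [0.0113, 0.036, 0], 0], [-0.1, [0.0113, 0.036, 0], 0], [-0.1, [0.0113, 0.036, 0], 0]], newtons=25)

```text
t: 2.15
tool_pos: [0.364, -0.175, 0.2308]
tcp_rot: [3.11, 0.438, 0.001]
force: [0.0, -0.2, -0.4]
finger_gap: 0.553
```

Call:
arm_command(series=[[-0.1, [0.0113, 0.036, 0], 0], [-0.1, [0.0113, 0.036, 0], 0], [-0.1, [0.0113, 0.036, 0], 0], [-0.1, [0.0113, 0.036, 0], 0], [-0.1, [0.0113, 0.036, 0], 0], [-0.1, [0.0113, 0.036, 0], 0], [-0.1, [0.0113, 0.036, 0], 0], [-0.1, [0.0113, 0.036, 0], 0], [-0.1, [0.0113, 0.036, 0], 0], [-0.1, [0.0113, 0.036, 0], 0], [-0.1, [0.0113, 0.036, 0], 0], [-0.1, [0, 0, 0], 0]])

```text
t: 3.15
tool_pos: [0.4888, 0.2241, 0.2304]
tcp_rot: [-3.108, -0.447, -0.001]
force: [0.3, 0.5, 0.5]
finger_gap: 0.55
```

Call:
arm_command(series=[[-0.1, [0.0012, 0.03, -0.03], -0.4], [-0.1, [0.0012, 0.0095, -0.03], 0], [-0.1, [0, 0, 0], 0]])

```text
t: 3.4
tool_pos: [0.4868, 0.2586, 0.1651]
tcp_rot: [3.11, 0.431, -0.017]
force: [-0.6, -0.6, -1.9]
finger_gap: 0.552
```

```bash
python3 - <<'E'
from h import *
d=cap('wrist','w1.png'); im=d['img'].astype(int); s=ctrl.observe(); print(s['tool_pos'],s['tcp_rot'],s['finger_gap'])
for q in ctrl.outline_of('wrist','twin_1'):
    v,u=np.where(q['pixels']); print(round(q['score'],2),np.round(q['location']),rect(px2w(d,np.c_[u,v],.015)))
E
```

```text
[0.48812402 0.25801349 0.16780752] [ 3.11066582  0.4300574  -0.01132817] 0.5516175828304851
0.7 [311. 193.] (488.3, 270.9, 75.3, 12.3, 15.6)
0.56 [326. 193.] (491.7, 257.3, 72.0, 11.3, 15.7)
```

View pics/w1.png

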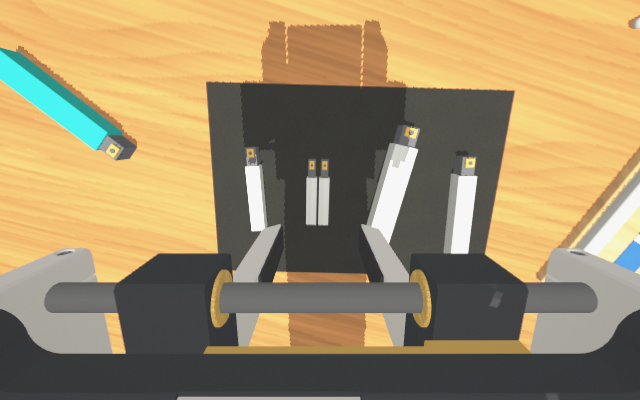

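The wrist view shows the pair at (311,193) and (326,193), centre (490,264), yaw 15.7°. This matches the top view. Descending.

Call:
arm_command(series=[[-0.1, [0, 0, -0.03], 0], [-0.1, [0, 0, -0.03], 0], [-0.1, [0, 0, -0.03], 0], [-0.1, [0, 0, -0.02], 0], [-0.1, [0, 0, -0.01], 0], [-0.1, [0, 0, 0], 0], [-0.1, [0, 0, 0], 0]])

```text
t: 4.08
tool_pos: [0.492, 0.2581, 0.0528]
tcp_rot: [-3.112, -0.427, -0.004]
force: [0.7, 0.6, -0.5]
finger_gap: 0.552
```

Call:
arm_command(series=[[-0.1, [-0.001, 0.006, -0.008], 0], [-0.1, [0, 0, -0.008], 0], [-0.1, [0, 0, -0.006], 0], [-0.1, [0, 0, 0], 0], [-0.1, [0, 0, 0], 0]])

```text
t: 4.5
tool_pos: [0.4894, 0.2644, 0.0288]
tcp_rot: [3.112, 0.428, -0.001]
force: [-0.3, -0.5, 0.3]
finger_gap: 0.552
```

Call:
arm_command(series=[[0.0, [0, 0, 0.0015], 0], [0.2, [0, 0, 0], 0], [0.4, [0, 0, 0], 0], [0.7, [0, 0, 0], 0], [0.7, [0, 0, 0], 0], [0.7, [0, 0, 0], 0], [0.7, [0, 0, 0], 0], [0.7, [0, 0, 0], 0]], newtons=25)

```text
t: 5.17
tool_pos: [0.4896, 0.2643, 0.0306]
tcp_rot: [3.112, 0.428, 0.0]
force: [0.4, -1.0, 1.5]
finger_gap: 0.252
```

Call:
arm_command(series=[[0.7, [0, 0, 0.01], 0], [0.7, [0, 0, 0.02], 0], [0.7, [0, 0, 0.02], 0], [0.7, [0, 0, 0.02], 0], [0.7, [0, 0, 0.02], 0], [0.7, [0, 0, 0.01], 0], [0.7, [0, 0, 0], 0], [0.7, [0, 0, 0], 0], [0.7, [0, 0, 0], 0], [0.7, [0, 0, 0], 0]])

```text
t: 6.0
tool_pos: [0.4884, 0.264, 0.1288]
tcp_rot: [3.112, 0.428, -0.005]
force: [0.3, -0.3, -2.6]
finger_gap: 0.254
```

```bash
python3 - <<'E'
from h import *
d=cap('side'); s=ctrl.observe(); print(s['tool_pos'],s['finger_gap'],s['force'])
cv2.imwrite('pics/s2.png',cv2.resize(d['img'][120:320,180:420][:,:,::-1],None,fx=3,fy=3)); cap('wrist','w2.png')
E
```

```text
[0.48857705 0.26401716 0.12892271] 0.2477625073626914 [ 0.2721399   0.09421488 -2.08308443]
```

View pics/s2.png

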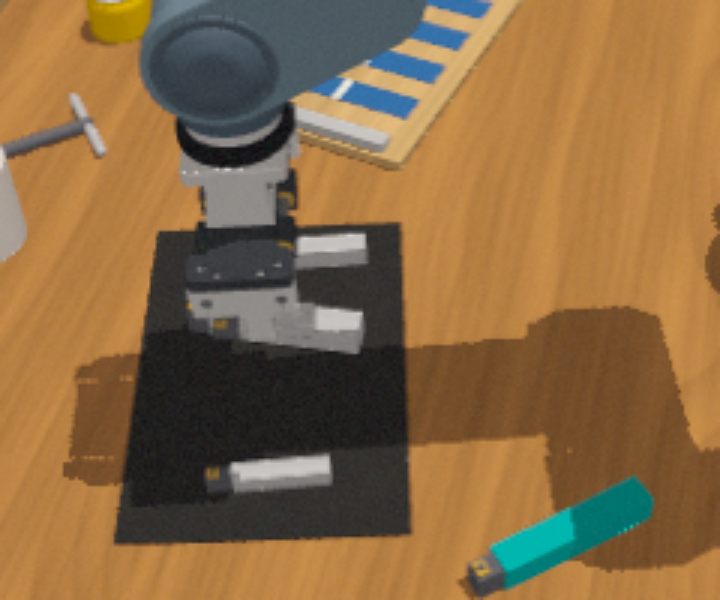

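View pics/w2.png

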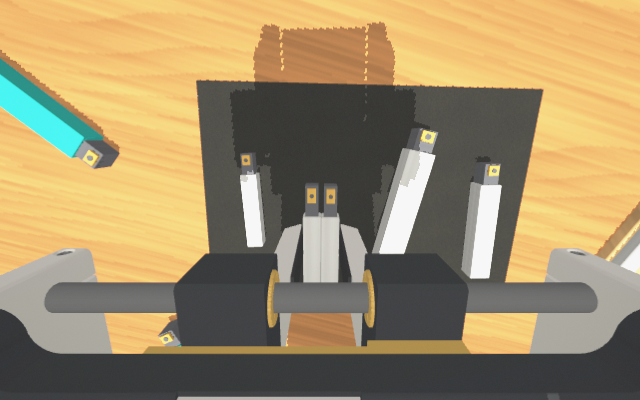

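Both tools are held side by side (heads at (312,195) and (330,195), about 2 N). Carrying them to mark_a.

Call:
arm_command(series=[[0.7, [0.0042, -0.0327, 0], -2.4], [0.7, [0.0042, -0.0327, 0], -2.4], [0.7, [0.0042, -0.0327, 0], -2.4], [0.7, [0.0042, -0.0327, 0], -2.4], [0.7, [0.0042, -0.0327, 0], -2.4], [0.7, [0.0042, -0.0327, 0], -2.4], [0.7, [0.0042, -0.0327, 0], -2.4], [0.7, [0.0042, -0.0327, 0], -2.4], [0.7, [0.0042, -0.0327, 0], -2.4], [0.7, [0.0042, -0.0327, 0], -2.4], [0.7, [0.0042, -0.0327, 0], -2.4], [0.7, [0.0042, -0.0327, 0], -2.4]])

```text
t: 7.1
tool_pos: [0.5395, -0.1296, 0.1298]
tcp_rot: [-3.12, 0.363, 0.002]
force: [0.1, 0.3, -1.1]
finger_gap: 0.248
```

Call:
arm_command(series=[[0.7, [0, 0, 0], 0], [0.7, [0, 0, -0.03], 0], [0.7, [0, 0, -0.02], 0], [0.7, [0, 0, 0], 0], [0.7, [0, 0, 0], 0], [0.7, [0, 0, 0], 0]])

```text
t: 7.6
tool_pos: [0.5405, -0.1279, 0.0813]
tcp_rot: [3.121, -0.358, 0.002]
force: [0.2, 0.5, -1.5]
finger_gap: 0.249
```

```bash
python3 - <<'E'
from h import *
d=cap('wrist','w3.png'); s=ctrl.observe(); print(s['tool_pos'],s['tcp_rot'],s['finger_gap'],s['force'])
im=d['img'].astype(int)
m=((im[:,:,2]>im[:,:,0]+50)&(im[:,:,2]>im[:,:,1]+20)).astype(np.uint8)
n,l,st,ce=cv2.connectedComponentsWithStats(m)
for i in range(1,n):
    if st[i,4]>200:
        v,u=np.where(l==i); print(ce[i].round(),rect(px2w(d,np.c_[u,v],.012)))
E
```

```text
[ 0.54093762 -0.12812883  0.08192847] [ 3.12032929 -0.35842053  0.00355737] 0.24920317351979132 [ 0.39848651  0.74505965 -1.03239284]
[322. 161.] (576.1, -137.1, 71.4, 31.5, -13.1)
[396. 172.] (562.9, -195.6, 72.2, 31.8, -13.3)
[470. 173.] (548.9, -253.9, 73.1, 31.9, -13.2)
[544. 173.] (535.0, -312.1, 72.4, 31.8, -13.1)
[391. 240.] (507.2, -182.5, 31.7, 22.8, 76.9)
[462. 251.] (480.1, -237.7, 50.6, 31.8, -13.1)
[528. 255.] (466.5, -296.0, 50.6, 31.7, -13.2)
```

View pics/w3.png

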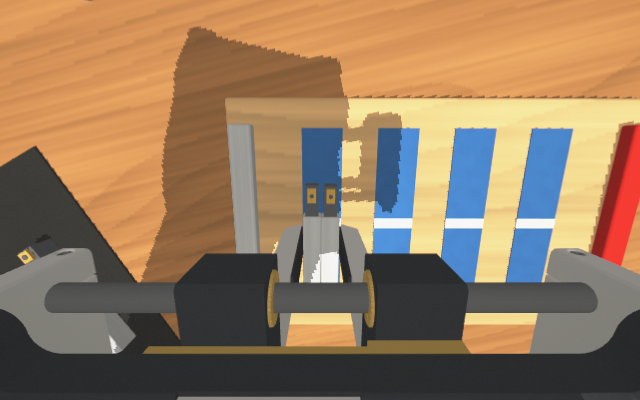

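The wrist view shows the pair centred on the mark_a stripe at (322,161), with the angle matching. Lowering 41.5 mm and releasing.

Call:
arm_command(series=[[0.7, [-0.002, 0, -0.015], 0], [0.7, [0, 0, -0.012], 0], [0.7, [0, 0, -0.008], 0], [0.7, [0, 0, -0.004], 0], [0.7, [0, 0, -0.001], 0], [0.7, [0, 0, 0], 0], [0.7, [0, 0, 0], 0]])

```text
t: 8.23
tool_pos: [0.5384, -0.1282, 0.041]
tcp_rot: [3.121, -0.359, 0.001]
force: [0.6, -0.2, -1.7]
finger_gap: 0.252
```

Call:
arm_command(series=[[0.7, [0, 0, -0.0015], 0], [0.7, [0, 0, 0], 0], [0.44, [0, 0, 0], 0], [0.4, [0, 0, 0], 0], [0.35, [0, 0, 0], 0], [0.3, [0, 0, 0], 0], [0.25, [0, 0, 0], 0], [0.2, [0, 0, 0], 0], [0.2, [0, 0, 0.01], 0], [0.2, [0, 0, 0.025], 0], [0.2, [0, 0, 0.035], 0], [0.2, [0, 0, 0.035], 0]])

```text
t: 9.23
tool_pos: [0.5372, -0.1277, 0.1451]
tcp_rot: [-3.12, 0.359, 0.003]
force: [0.4, -0.3, 0.4]
finger_gap: 0.4
```

```bash
python3 - <<'E'
from h import *
d=cap('wrist','w4.png'); s=ctrl.observe(); print(s['tool_pos'],s['tcp_rot'],s['finger_gap'],s['force'])
for q in ctrl.outline_of('wrist','twin_1'):
    v,u=np.where(q['pixels']); print(round(q['score'],2),np.round(q['location']),rect(px2w(d,np.c_[u,v],.024)))
E
```

```text
[ 0.54195479 -0.12967775  0.15374321] [ 3.11711553 -0.35846117  0.01864762] 0.4022890321034757 [ 3.95223232 -0.4908212   4.69376071]
0.89 [315. 204.] (540.3, -122.4, 74.4, 10.5, -13.2)
0.75 [326. 203.] (537.0, -134.5, 73.4, 12.4, -13.1)
```

View pics/w4.png

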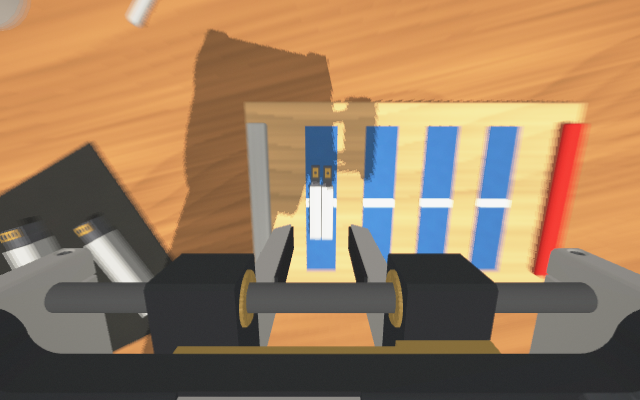

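The pair is on mark_a at about (538.7,-128.5), within 2 mm. Next is XL at (513.6,186.4), yaw 2.8°.

Call:
arm_command(series=[[-0.1, [-0.0023, 0.0314, 0], 1.6], [-0.1, [-0.0023, 0.0314, 0], 1.6], [-0.1, [-0.0023, 0.0314, 0], 1.6], [-0.1, [-0.0023, 0.0314, 0], 1.6], [-0.1, [-0.0023, 0.0314, 0], 1.6], [-0.1, [-0.0023, 0.0314, 0], 1.6], [-0.1, [-0.0023, 0.0314, 0], 1.6], [-0.1, [-0.0023, 0.0314, 0], 1.6], [-0.1, [-0.0023, 0.0314, 0], 1.6], [-0.1, [-0.0023, 0.0314, 0], 1.6], [-0.1, [0, 0, 0], 0], [-0.1, [0, 0, 0], 0]])

```text
t: 10.33
tool_pos: [0.5144, 0.187, 0.1438]
tcp_rot: [3.14, 0.082, -0.001]
force: [0.7, -0.2, -0.0]
finger_gap: 0.551
```

Call:
arm_command(series=[[-0.1, [0, 0, -0.01], 0], [-0.1, [0, 0, 0], 0], [-0.1, [0, 0, 0], 0]])

```text
t: 10.58
tool_pos: [0.5144, 0.1847, 0.1328]
tcp_rot: [3.14, 0.075, -0.004]
force: [0.1, -1.1, 1.1]
finger_gap: 0.55
```

```bash
python3 - <<'E'
from h import *
d=cap('wrist','w5.png'); s=ctrl.observe(); print(s['tool_pos'],s['tcp_rot'],s['finger_gap'],s['force'])
for q in ctrl.outline_of('wrist','cutter_xl'):
    v,u=np.where(q['pixels']); print(round(q['score'],2),np.round(q['location']),rect(px2w(d,np.c_[u,v],.028)))
E
```

```text
[0.51473259 0.184805   0.1333412 ] [ 3.14045984e+00  7.54233669e-02 -2.08934108e-03] 0.5473452800074797 [ 0.45663156 -0.06519919 -0.15273866]
0.97 [319. 204.] (512.5, 186.8, 144.4, 25.9, 2.6)
0.57 [ 22. 221.] (490.3, 471.0, 50.4, 42.0, 76.3)
```

View pics/w5.png

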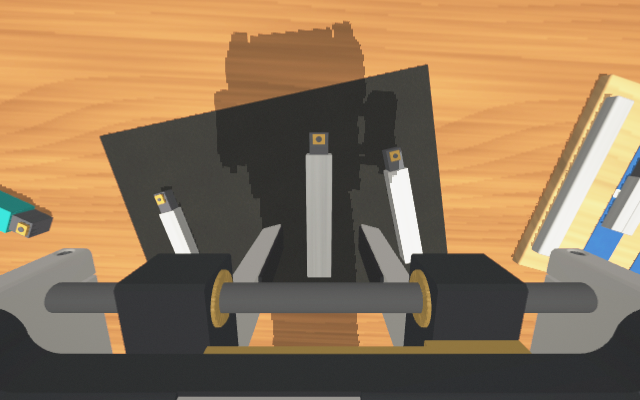

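Two candidates for xl: the white tool at (319,204), measured at 144 x 26 mm, and the turquoise one at (22,221). The white one is meant. Descending.

Call:
arm_command(series=[[-0.1, [-0.002, 0.002, -0.025], 0], [-0.1, [0, 0, -0.025], 0], [-0.1, [0, 0, -0.025], 0], [-0.1, [0, 0, -0.015], 0], [-0.1, [0, 0, -0.01], 0], [-0.1, [0, 0, 0], 0], [-0.1, [0, 0, 0], 0]], newtons=50)

```text
t: 11.27
tool_pos: [0.5133, 0.1877, 0.0343]
tcp_rot: [-3.141, -0.077, -0.0]
force: [-0.3, 0.5, 1.0]
finger_gap: 0.553
```

Call:
arm_command(series=[[0.1, [-0.0005, -0.0005, -0.003], 0], [0.2, [0, 0, 0], 0], [0.4, [0, 0, 0], 0], [0.7, [0, 0, 0], 0], [0.7, [0, 0, 0], 0], [0.7, [0, 0, 0], 0], [0.7, [0, 0, 0], 0], [0.7, [0, 0, 0], 0]], newtons=50)

```text
t: 11.93
tool_pos: [0.513, 0.1872, 0.0317]
tcp_rot: [3.14, 0.079, 0.001]
force: [-1.8, -3.6, 4.9]
finger_gap: 0.257
```

Call:
arm_command(series=[[0.7, [0, 0, 0.01], 0], [0.7, [0, 0, 0.02], 0], [0.7, [0, 0, 0.02], 0], [0.7, [0, 0, 0.02], 0], [0.7, [0, 0, 0.02], 0], [0.7, [0, 0, 0.01], 0], [0.7, [0, 0, 0], 0], [0.7, [0, 0, 0], 0]])

```text
t: 12.6
tool_pos: [0.5117, 0.1875, 0.1302]
tcp_rot: [-3.14, -0.078, 0.002]
force: [-0.8, -0.5, -6.9]
finger_gap: 0.262
```

Call:
arm_command(series=[[0.7, [-0.001, -0.025, 0], -1.3], [0.7, [-0.001, -0.035, 0], -1.3], [0.7, [-0.001, -0.035, 0], -1.3], [0.7, [-0.001, -0.035, 0], -1.3], [0.7, [-0.001, -0.035, 0], -1.3], [0.7, [-0.001, -0.035, 0], -1.3], [0.7, [-0.001, -0.035, 0], -1.3], [0.7, [-0.001, -0.035, 0], -1.3], [0.7, [-0.001, -0.035, 0], -1.3], [0.7, [-0.001, -0.035, 0], -1.3], [0.7, [-0.001, -0.035, 0], -1.3], [0.7, [-0.001, -0.035, 0], -1.3]])

```text
t: 13.6
tool_pos: [0.4988, -0.2233, 0.1285]
tcp_rot: [-3.119, 0.351, 0.006]
force: [0.1, 0.0, -6.0]
finger_gap: 0.265
```

Call:
arm_command(series=[[0.7, [-0.001, -0.035, 0], -0.3], [0.7, [-0.001, -0.025, 0], 0], [0.7, [0, -0.0205, 0], 0], [0.7, [0, 0, -0.02], 0], [0.7, [0, 0, -0.02], 0], [0.7, [0, 0, 0], 0], [0.7, [0, 0, 0], 0], [0.7, [0, 0, 0], 0]])

```text
t: 14.27
tool_pos: [0.4983, -0.3026, 0.0906]
tcp_rot: [-3.121, 0.356, 0.001]
force: [0.8, -0.2, -6.1]
finger_gap: 0.265
```

```bash
python3 - <<'E'
from h import *
d=cap('wrist','w6.png'); s=ctrl.observe(); print(s['tool_pos'],s['tcp_rot'],s['finger_gap'],s['force'])
im=d['img'].astype(int)
m=((im[:,:,2]>im[:,:,0]+50)&(im[:,:,2]>im[:,:,1]+20)).astype(np.uint8)
n,l,st,ce=cv2.connectedComponentsWithStats(m)
for i in range(1,n):
    if st[i,4]>200:
        v,u=np.where(l==i); print(ce[i].round(),rect(px2w(d,np.c_[u,v],.012)))
E
```

```text
[ 0.49885078 -0.30305793  0.09155246] [ 3.12090389e+00 -3.56074670e-01  1.18001510e-03] 0.2645627237785335 [-0.06588568 -0.29133809 -6.1188552 ]
[107. 154.] (576.4, -137.3, 72.3, 31.7, -13.2)
[179. 169.] (562.5, -195.7, 71.5, 31.5, -13.1)
[251. 169.] (549.0, -254.0, 71.5, 31.6, -13.2)
[128. 265.] (503.9, -120.6, 56.5, 31.1, -13.2)
[186. 245.] (491.0, -179.0, 55.3, 31.4, -13.1)
[254. 238.] (490.7, -240.3, 31.8, 28.4, 77.0)
```

View pics/w6.png

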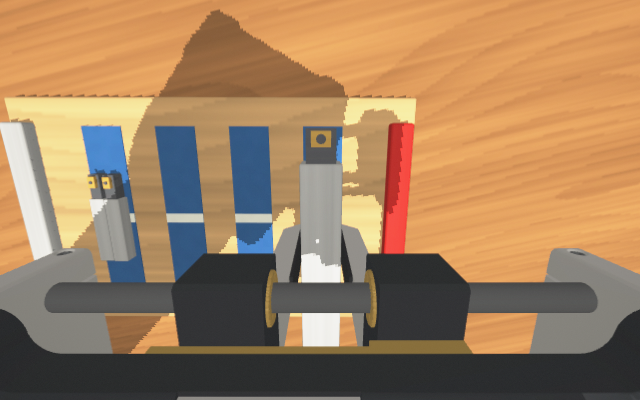

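XL is over the stripe beside the red bar. Lowering.

Call:
arm_command(series=[[0.7, [-0.0015, 0, -0.015], 0], [0.7, [0, 0, -0.015], 0], [0.7, [0, 0, -0.01], 0], [0.7, [0, 0, -0.006], 0], [0.7, [0, 0, -0.003], 0], [0.7, [0, 0, 0], 0], [0.7, [0, 0, 0], 0]])

```text
t: 14.9
tool_pos: [0.4974, -0.3034, 0.0427]
tcp_rot: [3.121, -0.357, 0.001]
force: [0.1, -0.2, -6.2]
finger_gap: 0.263
```

Call:
arm_command(series=[[0.7, [0, 0, -0.002], 0], [0.7, [0, 0, 0], 0], [0.44, [0, 0, 0], 0], [0.4, [0, 0, 0], 0], [0.35, [0, 0, 0], 0], [0.3, [0, 0, 0], 0], [0.25, [0, 0, 0], 0], [0.2, [0, 0, 0], 0], [0.2, [0, 0, 0.01], 0], [0.2, [0, 0, 0.025], 0], [0.2, [0, 0, 0.035], 0], [0.2, [0, 0, 0.035], 0]])

```text
t: 15.9
tool_pos: [0.4963, -0.3025, 0.146]
tcp_rot: [-3.12, 0.357, 0.003]
force: [0.8, -0.9, -0.3]
finger_gap: 0.397
```

```bash
python3 - <<'E'
from h import *
d=cap('wrist','w7.png'); s=ctrl.observe(); print(s['tool_pos'],s['tcp_rot'],s['finger_gap'],s['force'])
for q in ctrl.outline_of('wrist','cutter_xl'):
    v,u=np.where(q['pixels']); print(round(q['score'],2),np.round(q['location']),rect(px2w(d,np.c_[u,v],.037)))
E
```

```text
[ 0.50026725 -0.30580291  0.15498399] [ 3.11404051 -0.35545559  0.01603524] 0.40176127320552907 [ 3.82278652 -1.19410541  3.8551443 ]
0.84 [321. 198.] (497.1, -303.4, 142.8, 24.9, -12.9)
```

XL is placed at (497,-303), -12.9°. Next is L at (518,102), yaw 17.2°.

Call:
arm_command(series=[[0.0, [0.0018, 0.0337, 0], 2.52], [0.0, [0.0018, 0.0337, 0], 2.52], [0.0, [0.0018, 0.0337, 0], 2.52], [0.0, [0.0018, 0.0337, 0], 2.52], [0.0, [0.0018, 0.0337, 0], 2.52], [0.0, [0.0018, 0.0337, 0], 2.52], [0.0, [0.0018, 0.0337, 0], 2.52], [0.0, [0.0018, 0.0337, 0], 2.52], [0.0, [0.0018, 0.0337, 0], 2.52], [0.0, [0.0018, 0.0337, 0], 2.52], [0.0, [0.0018, 0.0337, 0], 2.52], [0.0, [0.0018, 0.0337, 0], 2.52]])

```text
t: 17.0
tool_pos: [0.5181, 0.103, 0.145]
tcp_rot: [3.106, 0.473, -0.0]
force: [0.5, 0.0, 0.2]
finger_gap: 0.5
```

Call:
arm_command(series=[[0.0, [0, 0, -0.01], 0], [0.0, [0, 0, 0], 0], [0.0, [0, 0, 0], 0], [0.0, [0, 0, 0], 0]])

```text
t: 17.33
tool_pos: [0.5184, 0.1003, 0.1348]
tcp_rot: [3.107, 0.467, -0.001]
force: [0.3, -0.2, 0.5]
finger_gap: 0.5
```

```bash
python3 - <<'E'
from h import *
d=cap('wrist','w8.png'); s=ctrl.observe(); print(s['tool_pos'],s['tcp_rot'],s['finger_gap'],s['force'])
for q in ctrl.outline_of('wrist','cutter_l'):
    v,u=np.where(q['pixels']); print(round(q['score'],2),np.round(q['location']),rect(px2w(d,np.c_[u,v],.023)))
E
```

```text
[0.51864028 0.10011143 0.13506062] [ 3.10662980e+00  4.66384982e-01 -1.99935359e-04] 0.5008224581349161 [-0.01711118  0.15401299 -0.37252149]
0.96 [319. 207.] (517.1, 102.4, 117.4, 20.4, 16.5)
0.83 [ 92. 176.] (478.1, 322.9, 91.7, 27.8, 18.5)
```

View pics/w8.png

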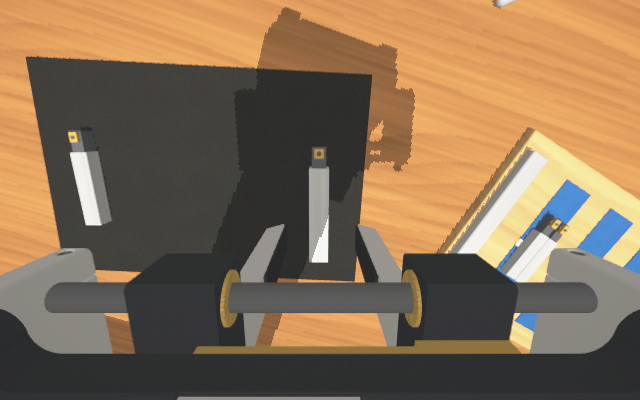

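L is at (319,207), measured at 117 x 20 mm. The other match at (92,176) is the smaller M. Descending on L.

Call:
arm_command(series=[[0.0, [-0.0015, 0.0022, -0.025], 0], [0.0, [0, 0, -0.025], 0], [0.0, [0, 0, -0.025], 0], [0.0, [0, 0, -0.015], 0], [0.0, [0, 0, -0.01], 0], [0.0, [0, 0, 0], 0], [0.0, [0, 0, 0], 0]], newtons=40)

```text
t: 18.02
tool_pos: [0.5174, 0.103, 0.0353]
tcp_rot: [3.106, 0.468, 0.0]
force: [0.6, 0.0, 0.7]
finger_gap: 0.505
```

Call:
arm_command(series=[[0.1, [0, -0.0005, -0.004], 0], [0.2, [0, 0, 0], 0], [0.4, [0, 0, 0], 0], [0.8, [0, 0, 0], 0], [0.8, [0, 0, 0], 0], [0.8, [0, 0, 0], 0], [0.8, [0, 0, 0], 0], [0.8, [0, 0, 0], 0]], newtons=40)

```text
t: 18.68
tool_pos: [0.5175, 0.103, 0.0315]
tcp_rot: [3.106, 0.47, 0.001]
force: [-0.8, -0.8, 3.0]
finger_gap: 0.21
```

Call:
arm_command(series=[[0.8, [0, 0, 0.01], 0], [0.8, [0, 0, 0.02], 0], [0.8, [0, 0, 0.02], 0], [0.8, [0, 0, 0.02], 0], [0.8, [0, 0, 0.02], 0], [0.8, [0, 0, 0.01], 0], [0.8, [0, 0, 0], 0], [0.8, [0, 0, 0], 0]])

```text
t: 19.35
tool_pos: [0.5167, 0.1031, 0.1307]
tcp_rot: [-3.106, -0.47, 0.0]
force: [0.2, 0.5, -4.0]
finger_gap: 0.209
```

Call:
arm_command(series=[[0.8, [-0.0005, -0.029, 0], -2.52], [0.8, [-0.0005, -0.029, 0], -2.52], [0.8, [-0.0005, -0.029, 0], -2.52], [0.8, [-0.0005, -0.029, 0], -2.52], [0.8, [-0.0005, -0.029, 0], -2.52], [0.8, [-0.0005, -0.029, 0], -2.52], [0.8, [-0.0005, -0.029, 0], -2.52], [0.8, [-0.0005, -0.029, 0], -2.52], [0.8, [-0.0005, -0.029, 0], -2.52], [0.8, [-0.0005, -0.029, 0], -2.52], [0.8, [-0.0005, -0.029, 0], -2.52], [0.8, [-0.0005, -0.029, 0], -2.52]])

```text
t: 20.35
tool_pos: [0.5096, -0.2455, 0.1286]
tcp_rot: [-3.119, 0.36, 0.006]
force: [0.6, 1.2, -2.8]
finger_gap: 0.21
```

Call:
arm_command(series=[[0.8, [0, 0, 0], 0], [0.8, [0, 0, -0.02], 0], [0.8, [0, 0, -0.02], 0], [0.8, [0, 0, 0], 0], [0.8, [0, 0, 0], 0], [0.8, [0, 0, 0], 0]])

```text
t: 20.85
tool_pos: [0.511, -0.2445, 0.0909]
tcp_rot: [-3.121, 0.356, 0.001]
force: [-0.1, 0.0, -2.6]
finger_gap: 0.211
```

```bash
python3 - <<'E'
from h import *
d=cap('wrist','w9.png'); s=ctrl.observe(); print(s['tool_pos'],s['tcp_rot'],s['finger_gap'],s['force'])
E
```

```text
[ 0.51151667 -0.24490466  0.09170766] [ 3.12094035e+00 -3.55926781e-01  1.42447723e-03] 0.20778761754584213 [ 0.8315101  -0.61111008 -3.66626407]
```

View pics/w9.png

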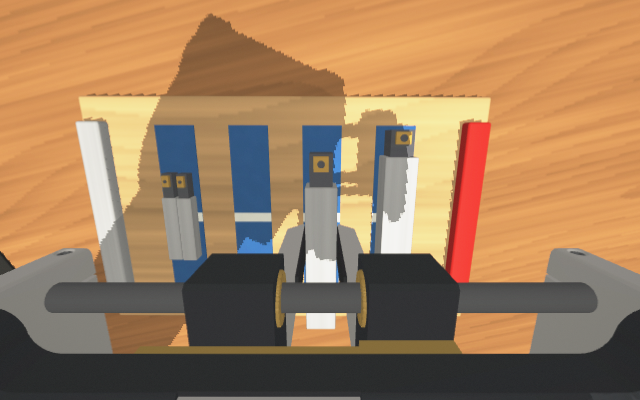

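L is centred over the second stripe (322,200), with XL to its right. Lowering.

Call:
arm_command(series=[[0.8, [-0.001, 0, -0.015], 0], [0.8, [0, 0, -0.015], 0], [0.8, [0, 0, -0.01], 0], [0.8, [0, 0, -0.006], 0], [0.8, [0, 0, -0.003], 0], [0.8, [0, 0, 0], 0], [0.8, [0, 0, 0], 0]])

```text
t: 21.48
tool_pos: [0.5105, -0.2452, 0.0426]
tcp_rot: [3.121, -0.357, 0.001]
force: [0.4, -0.6, -2.5]
finger_gap: 0.209
```

Call:
arm_command(series=[[0.8, [0, 0, -0.002], 0], [0.8, [0, 0, 0], 0], [0.55, [0, 0, 0], 0], [0.5, [0, 0, 0], 0], [0.45, [0, 0, 0], 0], [0.4, [0, 0, 0], 0], [0.35, [0, 0, 0], 0], [0.3, [0, 0, 0], 0], [0.3, [0, 0, 0.01], 0], [0.3, [0, 0, 0.025], 0], [0.3, [0, 0, 0.035], 0], [0.3, [0, 0, 0.035], 0]])

```text
t: 22.48
tool_pos: [0.5094, -0.2445, 0.146]
tcp_rot: [-3.12, 0.357, 0.003]
force: [1.4, -0.0, 0.1]
finger_gap: 0.348
```

```bash
python3 - <<'E'
from h import *
d=cap('wrist','w10.png'); s=ctrl.observe(); print(s['tool_pos'],s['tcp_rot'],s['finger_gap'],s['force'])
for q in ctrl.outline_of('wrist','cutter_l'):
    v,u=np.where(q['pixels']); print(round(q['score'],2),np.round(q['location']),rect(px2w(d,np.c_[u,v],.032)))
E
```

```text
[ 0.51362999 -0.247368    0.15484163] [ 3.1150586  -0.35551832  0.01695696] 0.3512906102593665 [ 2.94798549 -1.43113178  4.68740648]
0.88 [320. 203.] (509.4, -245.1, 117.0, 20.4, -13.5)
0.54 [313. 182.] (514.1, -245.3, 144.3, 32.1, -13.0)
```

L is placed. Next is M at (476,332), yaw 18.1°.

Call:
arm_command(series=[[0.1, [-0.002, 0.034, 0], 1.83], [0.1, [-0.002, 0.034, 0], 1.83], [0.1, [-0.002, 0.034, 0], 1.83], [0.1, [-0.002, 0.034, 0], 1.83], [0.1, [-0.002, 0.034, 0], 1.83], [0.1, [-0.002, 0.034, 0], 1.83], [0.1, [-0.002, 0.034, 0], 1.83], [0.1, [-0.002, 0.034, 0], 1.83], [0.1, [-0.002, 0.034, 0], 1.83], [0.1, [-0.002, 0.034, 0], 1.83], [0.1, [-0.002, 0.034, 0], 1.83], [0.1, [-0.002, 0.034, 0], 1.83]])

```text
t: 23.58
tool_pos: [0.4854, 0.1647, 0.145]
tcp_rot: [3.132, 0.247, -0.0]
force: [-0.0, -0.7, 0.1]
finger_gap: 0.45
```

Call:
arm_command(series=[[0.1, [-0.002, 0.034, 0], 1.83], [0.1, [-0.002, 0.034, 0], 1.83], [0.1, [-0.002, 0.034, 0], 1.83], [0.1, [-0.002, 0.034, 0], 1.83], [0.1, [-0.002, 0.034, 0], 1.83], [0.1, [0, 0, -0.01], 0], [0.1, [0, 0, 0], 0], [0.1, [0, 0, 0], 0], [0.1, [0, 0, 0], 0]])

```text
t: 24.33
tool_pos: [0.476, 0.3319, 0.1347]
tcp_rot: [3.103, 0.491, -0.001]
force: [0.9, -0.2, -0.7]
finger_gap: 0.452
```

```bash
python3 - <<'E'
from h import *
d=cap('wrist','w11.png'); s=ctrl.observe(); print(s['tool_pos'],s['tcp_rot'],s['finger_gap'],s['force'])
for q in ctrl.outline_of('wrist','cutter_m'):
    v,u=np.where(q['pixels']); print(round(q['score'],2),np.round(q['location']),rect(px2w(d,np.c_[u,v],.019)))
E
```

```text
[0.47622688 0.33190087 0.13503397] [ 3.10281224e+00  4.90622294e-01 -4.29259144e-04] 0.45312446134347406 [-0.7019984   0.75806553  0.36755162]
0.98 [321. 205.] (474.8, 332.3, 93.1, 16.1, 18.3)
```

View pics/w11.png

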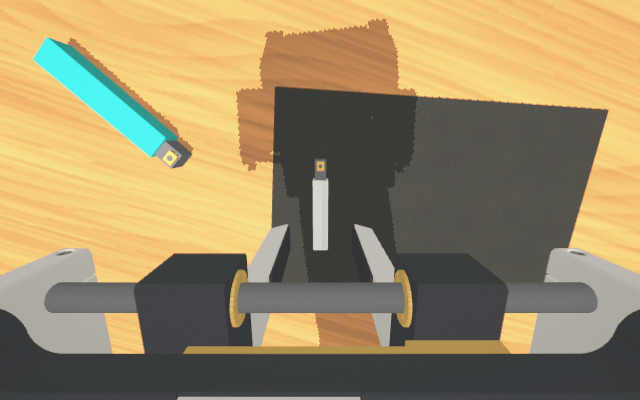

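M is at (320,205), the only tool left on the mat. It measures 93 x 16 mm and is aligned with the jaws.

Call:
arm_command(series=[[0.1, [-0.001, 0, -0.025], 0], [0.1, [0, 0, -0.025], 0], [0.1, [0, 0, -0.025], 0], [0.1, [0, 0, -0.015], 0], [0.1, [0, 0, -0.01], 0], [0.1, [0, 0, 0], 0], [0.1, [0, 0, 0], 0]], newtons=30)

```text
t: 25.02
tool_pos: [0.4755, 0.3327, 0.0354]
tcp_rot: [-3.103, -0.492, -0.0]
force: [0.1, 0.1, 0.1]
finger_gap: 0.451
```

Call:
arm_command(series=[[0.2, [-0.0005, -0.0005, -0.004], 0], [0.3, [0, 0, 0], 0], [0.5, [0, 0, 0], 0], [0.85, [0, 0, 0], 0], [0.85, [0, 0, 0], 0], [0.85, [0, 0, 0], 0], [0.85, [0, 0, 0], 0], [0.85, [0, 0, 0], 0]], newtons=30)

```text
t: 25.68
tool_pos: [0.4749, 0.3327, 0.0315]
tcp_rot: [-3.103, -0.493, -0.001]
force: [-0.7, -1.2, 4.0]
finger_gap: 0.167
```

Call:
arm_command(series=[[0.85, [0, 0, 0.01], 0], [0.85, [0, 0, 0.02], 0], [0.85, [0, 0, 0.02], 0], [0.85, [0, 0, 0.02], 0], [0.85, [0, 0, 0.02], 0], [0.85, [0, 0, 0.01], 0], [0.85, [0, 0, 0], 0], [0.85, [0, 0, 0], 0]])

```text
t: 26.35
tool_pos: [0.4744, 0.3325, 0.1309]
tcp_rot: [-3.103, -0.493, -0.0]
force: [-0.2, -0.5, -2.5]
finger_gap: 0.166
```

Call:
arm_command(series=[[0.85, [0.0031, -0.0324, 0], -1.95], [0.85, [0.0031, -0.0324, 0], -1.95], [0.85, [0.0031, -0.0324, 0], -1.95], [0.85, [0.0031, -0.0324, 0], -1.95], [0.85, [0.0031, -0.0324, 0], -1.95], [0.85, [0.0031, -0.0324, 0], -1.95], [0.85, [0.0031, -0.0324, 0], -1.95], [0.85, [0.0031, -0.0324, 0], -1.95], [0.85, [0.0031, -0.0324, 0], -1.95], [0.85, [0.0031, -0.0324, 0], -1.95], [0.85, [0.0031, -0.0324, 0], -1.95], [0.85, [0.0031, -0.0324, 0], -1.95]])

```text
t: 27.35
tool_pos: [0.5104, -0.0575, 0.1291]
tcp_rot: [-3.137, 0.149, 0.005]
force: [0.6, 0.3, -2.0]
finger_gap: 0.172
```

Call:
arm_command(series=[[0.85, [0.0031, -0.0324, 0], -1.95], [0.85, [0.0031, -0.0324, 0], -1.95], [0.85, [0.0031, -0.0324, 0], -1.95], [0.85, [0.0031, -0.0324, 0], -1.95], [0.85, [0, 0, 0], 0], [0.85, [0, 0, -0.02], 0], [0.85, [0, 0, -0.02], 0], [0.85, [0, 0, 0], 0], [0.85, [0, 0, 0], 0], [0.85, [0, 0, 0], 0]])

```text
t: 28.18
tool_pos: [0.5241, -0.1854, 0.091]
tcp_rot: [-3.121, 0.358, 0.001]
force: [0.4, 0.3, -1.0]
finger_gap: 0.168
```

```bash
python3 - <<'E'
from h import *
d=cap('wrist','w12.png'); s=ctrl.observe(); print(s['tool_pos'],s['tcp_rot'],s['finger_gap'],s['force'])
E
```

```text
[ 0.52458668 -0.18574454  0.09172198] [ 3.12069023e+00 -3.58401864e-01  1.49456430e-03] 0.1676269563006952 [ 0.33265802  0.06231194 -1.12796915]
```

View pics/w12.png

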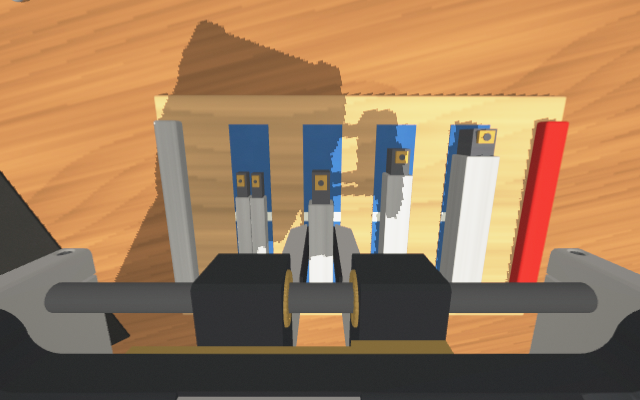

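M is over the third stripe at (321,200), aligned. Lowering and releasing.

Call:
arm_command(series=[[0.85, [0, -0.0005, -0.015], 0], [0.85, [0, 0, -0.015], 0], [0.85, [0, 0, -0.01], 0], [0.85, [0, 0, -0.006], 0], [0.85, [0, 0, -0.003], 0], [0.85, [0, 0, 0], 0], [0.85, [0, 0, 0], 0]])

```text
t: 28.82
tool_pos: [0.5246, -0.1866, 0.0426]
tcp_rot: [3.121, -0.359, 0.001]
force: [-0.4, -0.1, -1.2]
finger_gap: 0.166
```

Call:
arm_command(series=[[0.85, [0, 0, -0.002], 0], [0.85, [0, 0, 0], 0], [0.63, [0, 0, 0], 0], [0.6, [0, 0, 0], 0], [0.55, [0, 0, 0], 0], [0.5, [0, 0, 0], 0], [0.45, [0, 0, 0], 0], [0.4, [0, 0, 0], 0], [0.4, [0, 0, 0.01], 0], [0.4, [0, 0, 0.025], 0], [0.4, [0, 0, 0.03], 0], [0.4, [0, 0, 0.03], 0]])

```text
t: 29.82
tool_pos: [0.5237, -0.1861, 0.1363]
tcp_rot: [-3.12, 0.359, 0.002]
force: [0.2, -0.2, -0.1]
finger_gap: 0.298
```

Call:
arm_command(series=[[0.4, [-0.01, 0.03, 0.03], 0], [0.4, [-0.01, 0.035, 0.015], 0], [0.4, [-0.01, 0.035, 0], 0], [0.4, [-0.01, 0.035, 0], 0], [0.4, [-0.01, 0.035, 0], 0], [0.4, [-0.01, 0.035, 0], 0], [0.4, [0, 0.035, 0], 0], [0.4, [0, 0.035, 0], 0], [0.4, [0, 0.035, 0], 0], [0.4, [0, 0, 0], 0], [0.4, [0, 0, 0], 0], [0.4, [0, 0, 0], 0]])

```text
t: 30.82
tool_pos: [0.4646, 0.122, 0.1791]
tcp_rot: [3.121, -0.359, 0.001]
force: [-0.2, -0.5, -0.7]
finger_gap: 0.298
```

```bash
python3 - <<'E'
from h import *
s=ctrl.observe(); print(s['t'],s['tool_pos'],s['force'])
d=cap('top'); 
cv2.imwrite('pics/t9.png',cv2.resize(d['img'][110:220,350:500][:,:,::-1],None,fx=5,fy=5,interpolation=cv2.INTER_CUBIC))
im=d['img'].astype(int)
mx=im.max(2);mn=im.min(2); m=np.zeros(mx.shape,np.uint8); m[118:212,380:470]=1
wh=((mn>110)&(m>0)&(mx-mn<40)).astype(np.uint8)
n,l,st,ce=cv2.connectedComponentsWithStats(wh)
e=np.array([np.cos(np.radians(-13.1)),np.sin(np.radians(-13.1))]);f=np.array([-e[1],e[0]])
marks=dict(a=(539.2,-127.8),b=(525.4,-186.3),c=(511.8,-244.6),d=(498.3,-303.2))
for i in range(1,n):
    if st[i,4]<60: continue
    v,u=np.where(l==i); k=min('abcd',key=lambda k:abs(px2w(d,[ce[i]],.02)[0,1]*1000-marks[k][1]))
    z=.012+dict(a=.012,b=.016,c=.02,d=.025)[k]
    w=px2w(d,np.c_[u,v],z); r=rect(w); c=np.array(r[:2])+10*e-marks[k]
    print(k,r,'along',(c@e).round(1),'across',(c@f).round(1))
E
```

```text
30.8167 [0.464643   0.12202745 0.17911559] [-0.1934235  -0.46460604 -0.675566  ]
a (531.2, -124.1, 57.8, 31.5, -11.9) along 1.4 across 1.8
b (516.8, -180.5, 77.4, 31.8, -14.0) along 0.3 across 3.7
d (487.2, -299.1, 133.5, 25.0, -13.2) along -1.7 across 1.5
c (500.2, -241.0, 104.9, 21.5, -13.3) along -2.1 across 0.9
```

View pics/t9.png

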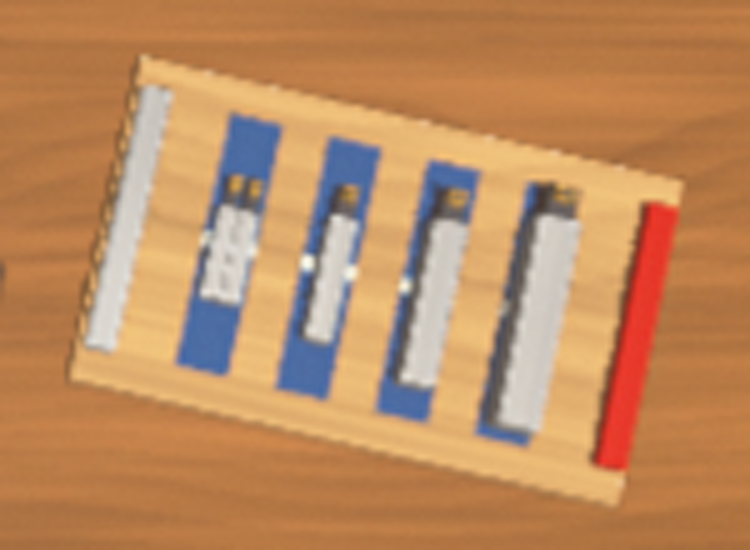

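All tools lie on their stripes in the right order. Measured offsets are 4 mm or less; the M across value includes a bit of the white cross-line. Handing in.

```bash
python3 -c "
from cell import ctrl
print(ctrl.close_job())"
```

```text
the job is handed in; nothing more can be done
None
```

All five lathe tools are back on the row board in size order, and the job was handed in at about 31 s. It gave no verdict.

From the red bar at the -y end, XL is on mark_d, L on mark_c, M on mark_b and the twins side by side on mark_a. I lifted the matching pair together in one 25 N grasp; the opening read about 24 mm and the load about 2 N.

- **Position:** In the last top picture every tool was within about 2 mm of its stripe's centre along it. Across, three were within 2 mm and M was 3.7 mm off, partly because the white cross-line was included in that outline.
- **Angle:** The fitted angles were within about 1.5° of the stripes.
- **Release:** The arm was well clear of the board, with the force reading near zero.
- **Disagreement:** The wrist and top cameras differed by 2–3 mm in x on the stripe centres, so I aimed between the two.

No check failed. I judged flatness from the pictures and the release heights only; contact force between the twins was not measured directly.

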